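# Roll the wire spool back into the row

### The job

The spool of bonsai wire lies on its rims in front of the row of things on the oak board, opposite the one empty place in that row. With the fingertips on its upper side, gently roll it away from you over the board, without sliding or lifting it, and stop it in the empty place so that it lies in line with the row, midway between its two neighbours and with its axle along the row; leave it there at rest and leave everything else where it is.

Things in the scene. Friction and masses are not known exactly. Their poses are not given: they have to be found in the camera images.
- spool: Wire spool lying on its rims, loose, 0.54 to 0.9 kg. Black flanges 108 mm across, 5 mm thick, 92 mm over both; between them brown wire, a cylinder 98 mm across, 82 mm long. Rolls on the flanges (radius 54 mm); wire top 103 mm above the board. Origin mid-axle, 54 mm above the board; y is the axle (x, z turn as it rolls). Starts 100 to 160 mm nearer the robot than the gap, axle within 3 degrees of the row.
- gap (a point): Middle of the empty place in the row, a point on the board's upper face, unmarked: on the line through the centres of the five things of the row, midway between the two neighbours, which stand 155 mm to either side. x points across the board away from the robot, y along the row, z up. The finished spool's origin is 54 mm above this point.
- board: Weathered oak board, fixed, 400 mm deep (x), 980 mm long (y, the direction of the row), 24 mm thick. Origin at the centre of its underside. The spool does not roll off by itself on it: pushed slowly and let go, it coasts only a few mm. Fingertips reaching below the spool's axle while touching it count as pushing too low.
- mister: Bystander. Leave it alone. Green plastic press-button spray mister, 76 mm across, 184 mm tall; origin at the centre of its foot. One of the five things of the row, whose order varies, 155 mm apart, with one place empty.
- tray: Bystander. Leave it alone. Shallow brown bonsai tray, 103 by 133 by 40 mm; origin at the centre of its underside. One of the row.
- root_hook: Bystander. Leave it alone. Stainless steel root hook, 205 mm long, lying across the row; origin near its middle, on the board. One of the row.
- vase: Bystander. Leave it alone. Small glass vase, 68 mm across, 108 mm tall; origin at the centre of its foot. One of the row.
- turntable: Bystander. Leave it alone. Round wooden turntable, 150 mm across, 40 mm high; origin at the centre of its underside. One of the row.
- shears: Bystander. Leave it alone. Black steel bonsai shears, 185 mm long, lying on the near strip of the board left of the spool; origin near the pivot, on the board.
- brush: Bystander. Leave it alone. Flat palm-fibre brush with a wooden handle, 190 mm long, lying on the near strip of the board right of the spool; origin under its middle.
- saucer: Bystander. Leave it alone. Small grey-blue glazed saucer, 92 mm across, 20 mm high, on the near strip of the board at its left end; origin at the centre of its underside.
Things that resemble listed ones, but are neither listed nor needed, are in the scene too. Of the things that look like the spool, the middle-sized one is meant.

How it is judged:
By the outcome, as a careful person would: the job done as asked, in the order asked, and still so for the second after the job is handed in, with the robot touching nothing.
It also fails if it takes over 64 s, if anything falls off the work surface, if the arm or the gripper's body presses on something with over 40 N, if the wrist force passes 120 N, or if a joint passes its speed limit or range.

### The arm

A 6-joint arm with a two-finger parallel gripper is mounted at the origin on the work surface. World frame = base frame: x ahead of the robot, y to its left, z up, the work surface at z = 0. Lengths are in m, angles in rad, forces in N, time in s.
With the tool pointing down it reaches from about 0.25 to 0.85 m from the base axis. Payload 12.5 kg.
Tool frame: the origin (TCP) lies on the mounting face of the last link; the fingertips stand 186 mm ahead of it and the grasp point (between the pads) lies 167 mm ahead of it (hold_point_z is the z of the grasp point in the tool frame, in m); z points along the fingers, y is the line along which they close (so a half turn about z gives the same grasp; the last joint's range is limited). The gripper opens to 93 mm and grips with 3 to 60 N. Pads are 15 mm wide; open, the fingers measure 128 mm over their backs; the gripper's body (75 mm by 188 mm) begins 65 mm behind the grasp point.
Start: joints at [1.253, 0.351, 1.652, -0, 1.139, -0.085], TCP at [0.127, 0.535, 0.405] pointing down, gripper open.
Joint ranges: [-2.75, 2.75], [-0.79, 2.1], [0.01, 2.65], [-1.57, 4.71], [0.07, 3.14], [-2.87, 2.87]. Speed limits (rad/s): [2.22, 2.22, 2.79, 3.14, 3.14, 3.14].

### API

Orientations are given as a unit quaternion [x, y, z, w].
In Python, from workcell import * gives the robot as it stands. The module is installed in compiled form; this text tells all that it offers.
- The arm moves only by the tool servo_tool, never from a script. Its argument "plan" is a list of rows, each an object with "jaw": the gripper command: -1 is shut, 1 is fully open, values between are in proportion; "dp": the shift along the tool's x, y, z in m, a list of three; "twist": the turn about the tool's z in rad. In form: [{"jaw": jaw, "dp": [dx, dy, dz], "twist": twist}, ...]. A call has 1 to 10 rows; each row shifts and turns the commanded pose from where the row before left it, along the tool's axes as they then stand; what a row does not reach is not made up. A row lasts 1/8 s, in which the tool goes at most 62.5 mm and 10.7 degrees, less where a joint would pass 70% of its speed; a pose out of reach is approached as far as the arm can. A call is refused whole if a number of a shift passes 0.0625 or a number of a turn 0.188, either way. A call with a gripper value outside its range is refused whole. The fingers move at their own pace and stop on an object; "force" is the grip in N (left out, the last holds). Time passes only in rows, so rows that do not move let the fingers close. It gives the time, the measured TCP pose, the force, the opening and the grip force at its end, in the units of the state.
- get_state(): the state, without advancing time (a new reading comes with each control period).
- read_camera(name): name is "scene" or "top" or "wrist"; returns a dict with "frame" (384x512x3 uint8, blue, green, red), "K" (3x3 intrinsics, pixels), "xyz" and "orientation" of the camera in the world; the wrist camera has in their place "mount" (4x4, takes a point from camera to tool coordinates, whose origin is the TCP and whose axes are the flange's). Camera axes: x right, y up, looking along -z (the intrinsics and any distortion apply to the point x, -y, -z); pixel columns grow to the right and rows downward; lengths in m; the calibration is good to about 2 mm. A picture is of the moment at which its call begins: read the wrist's pose just before it. There is no depth.
- sign_off(): hands the job in; it is judged then, once.
The state is a dict: "time_s": time; "joints": joint angles; "dq": joint speeds; "tau": joint torques, N m; "ee_pos": TCP position; "tool_rot": TCP orientation; "force": force on the tool from outside, world axes, zero at the start; "wrist_torque": the same for the moment, N m; "finger_gap": finger opening in m; "grip_force": force on a finger pad.
Only numpy, scipy, OpenCV 4.12 (cv2) and the standard library are available. Lean on these libraries where they do the work, as an engineer would, in place of code of your own. Each camera call takes 0.05 s, during which the arm holds its last target. There are 200 camera calls.

## Working session

There is one attempt and no reset: what is moved stays moved. The work goes in short steps, Python scripts to look and compute and a tool call to move; the robot and the scene stay as the last step left them, time stands still between calls to the robot, and variables do not carry over. Pictures are saved under pics/ and viewed, at most 10 in all, crops included, and the job is handed in when it is done.

Besides the shell and the picture viewer there is one more tool, called after ">>>" as a command line: name --argument value ..., lists and objects as JSON in quotes. servo_tool: Moves the arm, as the interface text tells. Its arguments: {"type":"object","properties":{"plan":{"type":"array"},"force":{"type":"number"}},"required":["plan"]}

```bash
mkdir -p pics; cat > h.py <<'E'
from workcell import *
import numpy as np, cv2
from scipy.spatial.transform import Rotation as R
def cam(n):
    s=get_state(); c=read_camera(n)
    if 'mount' in c:
        T=np.eye(4);T[:3,:3]=R.from_quat(s['tool_rot']).as_matrix();T[:3,3]=s['ee_pos'];T=T@np.array(c['mount'])
    else:
        T=np.eye(4);T[:3,:3]=R.from_quat(c['orientation']).as_matrix();T[:3,3]=c['xyz']
    return c['frame'],np.array(c['K']),T,c
def ray(K,T,uv,z):
    d=np.linalg.inv(K)@[uv[0],uv[1],1]; d=T[:3,:3]@[d[0],-d[1],-d[2]]; o=T[:3,3]
    return o+d*(z-o[2])/d[2]
def proj(K,T,p):
    q=T[:3,:3].T@(np.array(p)-T[:3,3]); q=K@[q[0],-q[1],-q[2]]; return q[:2]/q[2]
E
python3 - <<'E'
from h import *
s=get_state(); print({k:np.round(v,3).tolist() for k,v in s.items()})
for n in('scene','top'):
    f,K,T,c=cam(n); print(n,[k for k in c],K.tolist(),T.round(3).tolist(),{k:v for k,v in c.items() if k not in('frame','K')})
    cv2.imwrite(f'pics/{n}0.png',cv2.resize(f,(800,600),interpolation=cv2.INTER_CUBIC))
E
```

```text
{'time_s': 0.0, 'joints': [1.253, 0.351, 1.652, -0.0, 1.139, -0.085], 'dq': [0.0, 0.0, -0.001, 0.001, 0.001, -0.001], 'tau': [-0.002, -49.732, -28.526, 0.07, 0.026, -0.0], 'ee_pos': [0.127, 0.535, 0.404], 'tool_rot': [0.116, 0.993, -0.001, -0.0], 'force': [0.211, 0.128, -0.131], 'wrist_torque': [0.015, 0.015, -0.022], 'grip_force': 0.0, 'finger_gap': 0.093}
scene ['frame', 'K', 'xyz', 'orientation'] [[435.5471003421521, 0.0, 251.77192769047096], [0.0, 435.5471003421521, 187.75765355303315], [0.0, 0.0, 1.0]] [[-0.135, -0.634, 0.761, 1.384], [0.991, -0.089, 0.102, 0.157], [0.003, 0.768, 0.64, 0.861], [0.0, 0.0, 0.0, 1.0]] {'xyz': array([1.38412879, 0.15650389, 0.86083535]), 'orientation': array([0.27984344, 0.31864673, 0.68278101, 0.59494705])}
top ['frame', 'K', 'xyz', 'orientation'] [[454.7640996762356, 0.0, 259.7073565950243], [0.0, 454.7640996762356, 203.3149028267798], [0.0, 0.0, 1.0]] [[0.02, 0.991, -0.136, 0.274], [-1.0, 0.017, -0.023, 0.019], [-0.02, 0.136, 0.99, 1.464], [0.0, 0.0, 0.0, 1.0]] {'xyz': array([0.2735119 , 0.01949476, 1.46412474]), 'orientation': array([ 0.05584086, -0.04059088, -0.69892776,  0.71185263])}
```

View pics/top0.png

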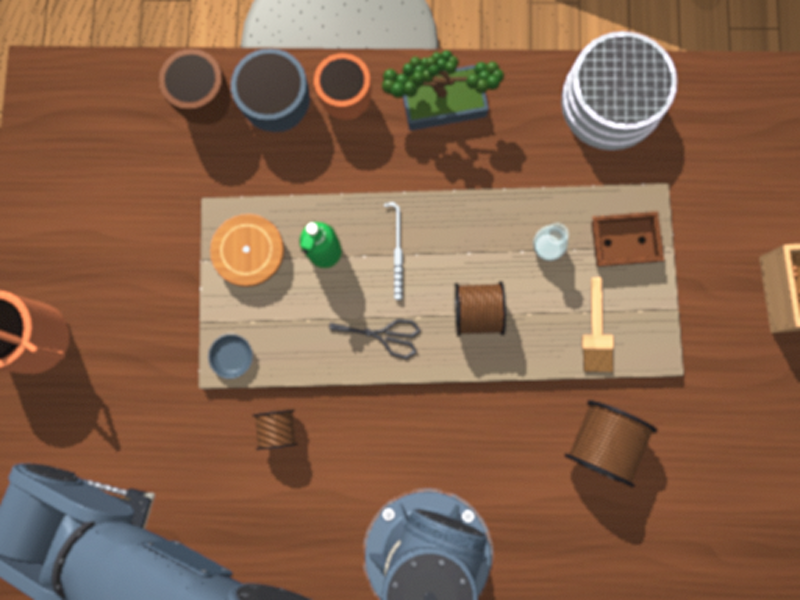

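View pics/scene0.png

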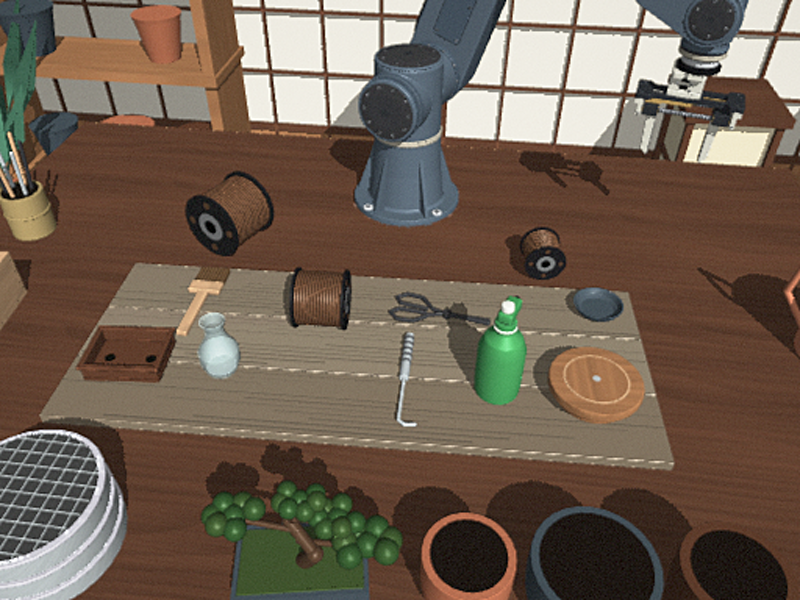

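Candidates for the spool (800-px top view): a small one at (275,430), one on the board at (480,309), a big one at (612,443). I choose the middle-sized one at (480,309). The empty place is between the hook (398,250) and the vase (551,242). Next I measure and check with a crop.

```bash
cat > m.py <<'E'
from h import *
def big(m,near):
    cs,_=cv2.findContours(m,cv2.RETR_EXTERNAL,cv2.CHAIN_APPROX_NONE)
    cs=[c for c in cs if cv2.contourArea(c)>60]
    return min(cs,key=lambda c:np.hypot(*(c.reshape(-1,2).mean(0)-near)))
f,K,T,_=cam('top'); vis=f.copy()
hsv=cv2.cvtColor(f,cv2.COLOR_BGR2HSV)
H,S,V=[hsv[...,i].astype(int) for i in range(3)]
for n,p in dict(board=(380,345),spoolwire=(480,309),flL=(459,309),flR=(503,309),turntable=(230,250),trayrim=(597,240),table=(380,400)).items():
    print(n,hsv[int(p[1]*.64),int(p[0]*.64)])
sat=((S>105)).astype(np.uint8)*255
reg=np.zeros_like(sat); reg[125:240,132:432]=255; sat&=reg
tt=big(sat,(158,159)); tr=big(sat,(401,153)); sp=big(sat,(307,197))
e=cv2.fitEllipse(cv2.convexHull(tt)); print('tt',e)
a=cv2.minAreaRect(tr);print('tray',a); b=cv2.minAreaRect(sp);print('spool',b)
for c in(tt,tr,sp): cv2.drawContours(vis,[c],-1,(255,0,255),1)
print('tt top',ray(K,T,e[0],.064).round(4),'tray top',ray(K,T,a[0],.064).round(4))
print('spool box z.127',[ray(K,T,p,.127).round(4).tolist() for p in cv2.boxPoints(b)])
o=[vis[125:240,132:432]]
cv2.imwrite('pics/m1.png',cv2.resize(o[0],None,fx=2.66,fy=2.66,interpolation=cv2.INTER_NEAREST))
cv2.imwrite('pics/m2.png',cv2.resize(f[165:230,270:350],(800,600*65*8//(80*6)),interpolation=cv2.INTER_CUBIC)[:600])
E
python3 m.py
```

```text
board [ 16  72 177]
spoolwire [ 12 146 124]
flL [174  23  56]
flR [ 11 134 101]
turntable [ 14 158 228]
trayrim [ 11 158 139]
table [ 11 148 136]
tt ((157.6327667236328, 159.74423217773438), (46.485660552978516, 47.5998649597168), 67.61719512939453)
tray ((401.2896728515625, 152.47586059570312), (32.38773727416992, 43.681922912597656), 85.2363510131836)
spool ((307.8207092285156, 197.4517364501953), (30.476728439331055, 28.010404586791992), 86.633544921875)
tt top [0.5992 0.3775 0.064 ] tray top [ 0.634  -0.3893  0.064 ]
spool box z.127 [[0.5195, -0.0477, 0.127], [0.5258, -0.1309, 0.127], [0.4346, -0.1363, 0.127], [0.4283, -0.0539, 0.127]]
```

View pics/m1.png

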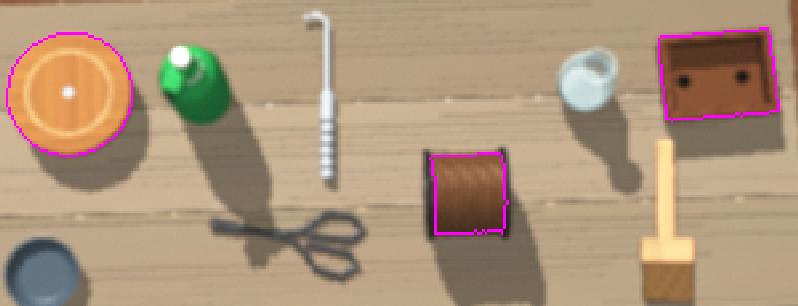

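View pics/m2.png

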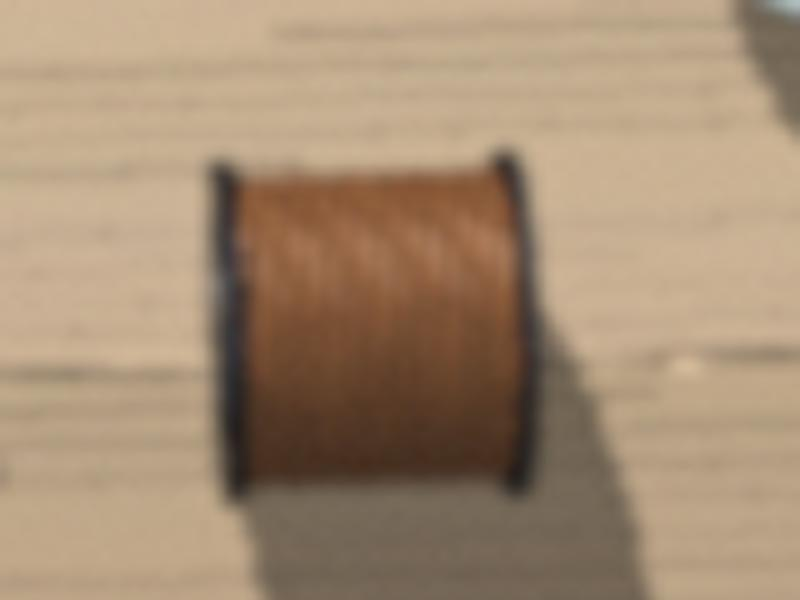

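The crop confirms it: black flanges, brown wire, on the board, in front of the gap. Next I refine the spool axis, the row and the board edges.

```bash
cat > sp.py <<'E'
from h import *
def spool(f,K,T,c0,w=32):
    """axle ends from dark flanges: bisector of the tangent rays at axle height"""
    x0,y0=int(c0[0]-w),int(c0[1]-w); s=8
    g=cv2.resize(cv2.cvtColor(f,cv2.COLOR_BGR2HSV)[y0:y0+2*w,x0:x0+2*w],None,fx=s,fy=s,interpolation=cv2.INTER_CUBIC)
    m=(((g[...,2]<90)&(g[...,1]<110))).astype(np.uint8)
    n,l,st,ce=cv2.connectedComponentsWithStats(m)
    k=sorted(range(1,n),key=lambda i:-st[i,4])[:2]; out=[]
    for i in sorted(k,key=lambda i:ce[i,0]):
        ys,xs=np.where(l==i); R_=[]
        for e,q in((ys.min(),ys<ys.min()+4),(ys.max(),ys>ys.max()-4)):
            uv=[x0+(xs[q].mean()+.5)/s-.5,y0+(e+.5)/s-.5]; R_.append((ray(K,T,uv,0.)-T[:3,3]))
        a,b=[np.array([r[0],r[2]])/np.hypot(r[0],r[2]) for r in R_]
        d=(a+b); x=T[0,3]+d[0]/d[1]*(.078-T[2,3])
        # mean tangent z: y from rays at tangent point height
        y=np.mean([T[1,3]+r[1]/r[0]*(x+sg*.054*abs(d[1])/np.hypot(*d)-T[0,3]) if abs(r[0])>1e9 else T[1,3]+r[1]/r[2]*(.078-T[2,3]+.054*r[0]*(sg)/np.hypot(r[0],r[2])*-1*0+(-sg)*.054*(r[0]/np.hypot(r[0],r[2]))) for r,sg in zip(R_,(1,-1))])
        half=np.arccos(a@b)/2; dist=np.hypot(x-T[0,3],.078-T[2,3])
        out.append((x,y,dist*np.sin(half),st[i,4]))
    return np.array(out)
E
cat > m2.py <<'E'
from sp import *
from m import big
f,K,T,_=cam('top')
o=spool(f,K,T,(307,197)); print('spool ends',o.round(4).tolist()); c=o[:,:2].mean(0); d=o[0,:2]-o[1,:2]; print('c',c.round(4),'len',np.hypot(*d).round(4),'yaw deg',np.degrees(np.arctan2(-d[0],d[1])).round(2))
# board edges
hsv=cv2.cvtColor(f,cv2.COLOR_BGR2HSV).astype(int); S=hsv[...,1]
for nm,rng in(('far',(108,135)),('near',(235,256))):
    P=[]
    for u in range(150,410,4):
        col=S[rng[0]:rng[1],u]; g=np.abs(np.diff(col)); k=g.argmax()
        if g[k]>25:P.append(ray(K,T,(u,rng[0]+k+.5),.024)[:2])
    P=np.array(P);p=np.polyfit(P[:,1],P[:,0],1)
    r=P[:,0]-np.polyval(p,P[:,1]); P=P[abs(r)<.004]; p=np.polyfit(P[:,1],P[:,0],1)
    print(nm,'yaw',np.degrees(np.arctan(-p[0])).round(2),'x at y=-.085',np.polyval(p,-.085).round(4),len(P))
# scene camera: turntable, tray
f,K,T,_=cam('scene'); h=cv2.cvtColor(f,cv2.COLOR_BGR2HSV); 
print('scene tt/tray hsv',h[250,380],h[228,85])
m=(h[...,1]>105).astype(np.uint8)*255; reg=np.zeros_like(m); cv2.fillPoly(reg,[np.array([[88,172],[400,190],[426,290],[35,264]])],255); m&=reg
for nr in((381,244),(80,226)):
    c=big(m,nr); print(cv2.fitEllipse(cv2.convexHull(c)),cv2.boundingRect(c)); cv2.drawContours(f,[c],-1,(255,0,255),1)
cv2.imwrite('pics/m3.png',cv2.resize(f[160:300,20:430],None,fx=1.9,fy=1.9,interpolation=cv2.INTER_NEAREST))
E
python3 m2.py | grep -v '^\(board\|fl\|table\)'
```

```text
spoolwire [ 12 141 125]
turntable [ 15 158 228]
trayrim [ 11 156 139]
tt ((157.63539123535156, 159.730712890625), (46.47832489013672, 47.604576110839844), 67.64389038085938)
tray ((401.2896728515625, 152.47586059570312), (32.38773727416992, 43.515830993652344), 85.2363510131836)
spool ((307.0, 197.0), (30.0, 28.0), 90.0)
tt top [0.5993 0.3775 0.064 ] tray top [ 0.634  -0.3893  0.064 ]
spool box z.127 [[0.5228, -0.0478, 0.127], [0.5241, -0.1312, 0.127], [0.4341, -0.1313, 0.127], [0.4327, -0.0487, 0.127]]
spool ends [[0.4822, -0.0704, 0.0498, 8802.0], [0.5307, -0.1355, 0.0069, 325.0]]
c [ 0.5064 -0.1029] len 0.0812 yaw deg 36.69
far yaw 2.61 x at y=-.085 0.7475 64
near yaw 2.64 x at y=-.085 0.3426 62
scene tt/tray hsv [ 14 132 155] [ 10 140  95]
((380.8604736328125, 245.93954467773438), (47.32931137084961, 62.96343994140625), 107.59663391113281) (351, 222, 62, 49)
((82.29143524169922, 226.87400817871094), (44.968910217285156, 62.44365692138672), 64.79873657226562) (51, 208, 61, 37)
```

View pics/m3.png

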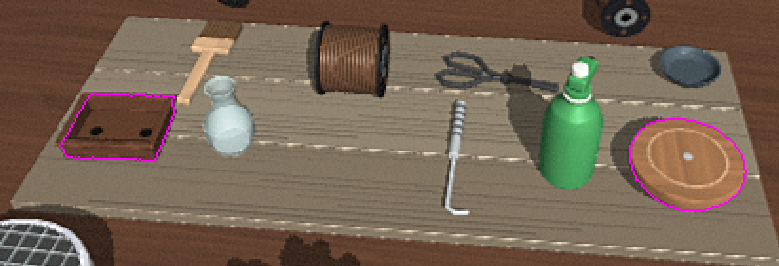

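```bash
cat > sp.py <<'E'
from h import *
def axle(K,T,ends,zc=.078):
    """ends: [(far uv, near uv) left flange, same right flange] -> axle centre and yaw: bisect the tangent rays"""
    out=[]
    for pr in ends:
        r=[ray(K,T,p,0.)-T[:3,3] for p in pr]
        u=[np.array([q[0],q[2]])/np.hypot(q[0],q[2]) for q in r]; d=u[0]+u[1]
        x=T[0,3]+d[0]/d[1]*(zc-T[2,3])
        y=np.mean([ray(K,T,p,zc)[1] for p in pr])
        out.append((x,y,np.hypot(x-T[0,3],zc-T[2,3])*np.sin(np.arccos(u[0]@u[1])/2)))
    o=np.array(out); d=o[0]-o[1]
    return o[:,:2].mean(0),np.degrees(np.arctan2(-d[0],d[1])),np.hypot(d[0],d[1]),o[:,2]
E
python3 - <<'E'
from sp import *
f,K,T,_=cam('top')
P=lambda u,v:(270+(u+.5)/10-.5,165+(v+.5)/10-.5)
print(axle(K,T,[(P(222,160),P(235,497)),(P(506,149),P(517,492))]))
g=np.array([.620,-.084]); print('gap px',proj(K,T,[*g,.024]))
# vase foot & hook in top: colours
print(ray(K,T,(0.64*551,0.64*250),.024).round(3), ray(K,T,(.64*398,.64*250),.03).round(3))
s=get_state();print(s['ee_pos'],R.from_quat(s['tool_rot']).as_matrix().round(3).tolist())
E
```

```text
(array([ 0.48564302, -0.09236422]), np.float64(2.588782053091801), np.float64(0.0869725753856988), array([0.05178905, 0.05265908]))
gap px [302.82144022 158.40794412]
[ 0.617 -0.244  0.024] [0.611 0.071 0.03 ]
[0.12683993 0.53513809 0.40461227] [[-0.973, 0.231, -0.0], [0.231, 0.973, -0.0], [0.0, -0.0, -1.0]]
```

Spool axle centre is about (0.486, −0.092) with yaw 2.6°. The gap is about (0.620, −0.084) and the row yaw is 2.6°, so it needs a straight roll of about 134 mm. I turn the tool so its y lies along the row and go above the spool, planning several short strokes.

>>> servo_tool --plan '[{"jaw":-0.35,"dp":[0,0,0],"twist":-0.14},{"jaw":-0.35,"dp":[0,0,0],"twist":-0.14},{"jaw":-0.35,"dp":[-0.02,-0.04,0],"twist":0},{"jaw":-0.35,"dp":[-0.02,-0.04,0],"twist":0},{"jaw":-0.35,"dp":[-0.02,-0.04,0],"twist":0},{"jaw":-0.35,"dp":[-0.02,-0.04,0],"twist":0},{"jaw":-0.35,"dp":[-0.02,-0.04,0],"twist":0},{"jaw":-0.35,"dp":[-0.02,-0.04,0],"twist":0},{"jaw":-0.35,"dp":[-0.02,-0.04,0],"twist":0},{"jaw":-0.35,"dp":[-0.02,-0.04,0],"twist":0}]'

```text
time_s: 1.6
ee_pos: [0.3022, 0.2217, 0.4049]
tool_rot: [-0.024, 1.0, 0.0, 0.0]
force: [0.3, -0.8, -1.0]
finger_gap: 0.0302
grip_force: 0.0
```

>>> servo_tool --plan '[{"jaw":-0.35,"dp":[-0.02,-0.04,0],"twist":0},{"jaw":-0.35,"dp":[-0.02,-0.04,0],"twist":0},{"jaw":-0.35,"dp":[-0.02,-0.04,0],"twist":0},{"jaw":-0.35,"dp":[-0.02,-0.04,0],"twist":0},{"jaw":-0.35,"dp":[-0.02,-0.04,0],"twist":0},{"jaw":-0.35,"dp":[-0.02,-0.04,0],"twist":0},{"jaw":-0.35,"dp":[-0.02,-0.04,0],"twist":0},{"jaw":-0.35,"dp":[0,0,0],"twist":0}]'

```text
time_s: 2.6
ee_pos: [0.4556, -0.0519, 0.4046]
tool_rot: [-0.022, 1.0, -0.0, 0.0]
force: [0.3, 0.7, -0.7]
finger_gap: 0.0304
grip_force: 0.0
```

```bash
cat > go.py <<'E'
from h import *
def rep(xy,z=None):
    s=get_state(); M=R.from_quat(s['tool_rot']).as_matrix(); p=s['ee_pos']
    t=np.array([*xy,p[2] if z is None else z])
    print('t',s['time_s'],'pos',p.round(4),'yaw',np.degrees(np.arctan2(-M[0,1],M[1,1])).round(2),'tilt',M[2].round(3),'F',np.round(s['force'],2),'gap',s['finger_gap'],'d_tool',(M.T@(t-p)).round(4))
E
python3 - <<'E'
from go import *
rep((.4704,-.0931),.330)
f,K,T,c=cam('wrist'); cv2.imwrite('pics/w1.png',f)
E
```

```text
t 2.6 pos [ 0.4556 -0.0519  0.4046] yaw 2.54 tilt [-0. -0. -1.] F [ 0.28  0.69 -0.7 ] gap 0.03041931390281802 d_tool [-0.0129 -0.0418  0.0746]
```

View pics/w1.png

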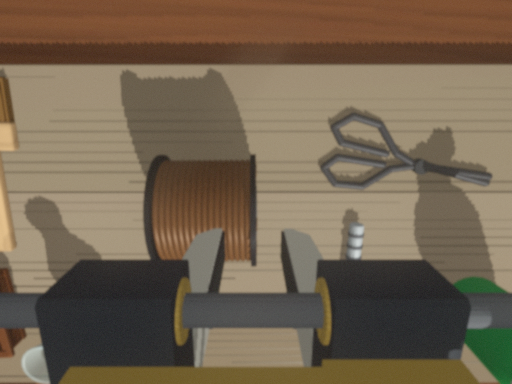

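```bash
python3 - <<'E'
from go import *
f,K,T,c=cam('wrist'); print('cam',T[:3,3].round(3), 'view',(-T[:3,2]).round(3))
a,b=(162,157),(253.5,155)
for z in(.078,.1,.12,.132):
    A,B=ray(K,T,a,z),ray(K,T,b,z); print(z,A.round(4),B.round(4),np.hypot(*(A-B)[:2]).round(4),((A+B)/2).round(4))
E
```

```text
cam [ 0.38  -0.054  0.385] view [ 0.267  0.013 -0.964]
0.078 [ 0.4335 -0.1361  0.078 ] [ 0.4278 -0.0511  0.078 ] 0.0852 [ 0.4307 -0.0936  0.078 ]
0.1 [ 0.4297 -0.1303  0.1   ] [ 0.4244 -0.0514  0.1   ] 0.0791 [ 0.427  -0.0908  0.1   ]
0.12 [ 0.4263 -0.1249  0.12  ] [ 0.4213 -0.0516  0.12  ] 0.0735 [ 0.4238 -0.0883  0.12  ]
0.132 [ 0.4242 -0.1217  0.132 ] [ 0.4194 -0.0517  0.132 ] 0.0702 [ 0.4218 -0.0867  0.132 ]
```

>>> servo_tool --plan '[{"jaw":-0.35,"dp":[-0.004,-0.014,0],"twist":0},{"jaw":-0.35,"dp":[-0.004,-0.014,0],"twist":0},{"jaw":-0.35,"dp":[-0.005,-0.014,0.02],"twist":0},{"jaw":-0.35,"dp":[0,0,0.03],"twist":0},{"jaw":-0.35,"dp":[0,0,0.02],"twist":0},{"jaw":-0.35,"dp":[0,0,0],"twist":0}]'

```text
time_s: 3.45
ee_pos: [0.4697, -0.0917, 0.3338]
tool_rot: [-0.024, 1.0, 0.0, -0.001]
force: [1.1, 0.1, 0.6]
finger_gap: 0.0301
grip_force: 0.0
```

```bash
python3 - <<'E'
from go import *
rep((.4704,-.0931),.3144)
f,K,T,c=cam('wrist'); cv2.imwrite('pics/w2.png',f)
E
```

```text
t 3.45 pos [ 0.4697 -0.0917  0.3338] yaw 2.7 tilt [ 0.002  0.001 -1.   ] F [1.11 0.12 0.58] gap 0.03009991839643165 d_tool [-0.0007 -0.0015  0.0194]
```

View pics/w2.png

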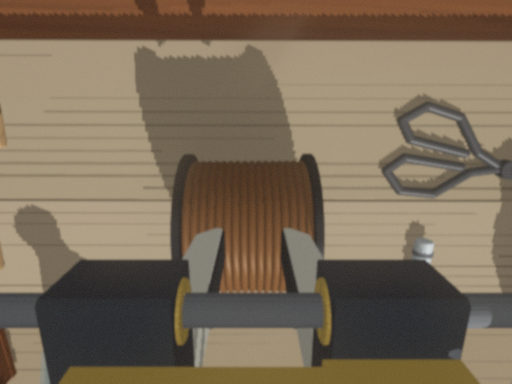

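Fingers straddle the wire's middle between the flanges (flange tips at (187,157) and (309,155)). Now I descend to feel contact.

>>> servo_tool --plan '[{"jaw":-0.35,"dp":[0,-0.0015,0.008],"twist":0},{"jaw":-0.35,"dp":[0,0,0.008],"twist":0},{"jaw":-0.35,"dp":[0,0,0.003],"twist":0},{"jaw":-0.35,"dp":[0,0,0.0],"twist":0},{"jaw":-0.35,"dp":[0,0,0],"twist":0}]'

```text
time_s: 4.12
ee_pos: [0.4699, -0.0929, 0.3159]
tool_rot: [-0.024, 1.0, -0.0, 0.0]
force: [0.4, -0.2, 0.9]
finger_gap: 0.0305
grip_force: 0.0
```

>>> servo_tool --plan '[{"jaw":-0.35,"dp":[0,0,0.001],"twist":0},{"jaw":-0.35,"dp":[0,0,0],"twist":0},{"jaw":-0.35,"dp":[0,0,0],"twist":0}]'

```text
time_s: 4.5
ee_pos: [0.4699, -0.0929, 0.3148]
tool_rot: [-0.024, 1.0, -0.0, 0.0]
force: [0.1, 0.3, -0.6]
finger_gap: 0.0301
grip_force: 0.0
```

>>> servo_tool --plan '[{"jaw":-0.35,"dp":[0,0,0.001],"twist":0},{"jaw":-0.35,"dp":[0,0,0],"twist":0},{"jaw":-0.35,"dp":[0,0,0],"twist":0}]'

```text
time_s: 4.88
ee_pos: [0.4699, -0.0929, 0.3137]
tool_rot: [-0.024, 1.0, 0.0, -0.0]
force: [0.9, 0.5, 0.1]
finger_gap: 0.0304
grip_force: 0.0
```

>>> servo_tool --plan '[{"jaw":-0.35,"dp":[0,0,0.001],"twist":0},{"jaw":-0.35,"dp":[0,0,0],"twist":0},{"jaw":-0.35,"dp":[0,0,0],"twist":0}]'

```text
time_s: 5.25
ee_pos: [0.4699, -0.0929, 0.3128]
tool_rot: [-0.024, 1.0, -0.0, 0.0]
force: [0.0, 0.1, 1.4]
finger_gap: 0.0303
grip_force: 0.7
```

>>> servo_tool --plan '[{"jaw":-0.35,"dp":[0,0,0.001],"twist":0},{"jaw":-0.35,"dp":[0,0,0],"twist":0},{"jaw":-0.35,"dp":[0,0,0],"twist":0}]'

```text
time_s: 5.62
ee_pos: [0.4702, -0.0929, 0.3125]
tool_rot: [-0.024, 1.0, -0.0, 0.001]
force: [-0.7, 1.8, 8.7]
finger_gap: 0.0298
grip_force: 4.4
```

Contact is at TCP z≈0.313, pressing about 8 N. Starting the first stroke slowly.

>>> servo_tool --plan '[{"jaw":-0.35,"dp":[-0.002,0,-0.0003],"twist":0},{"jaw":-0.35,"dp":[-0.004,0,-0.0003],"twist":0},{"jaw":-0.35,"dp":[-0.005,0,-0.0002],"twist":0},{"jaw":-0.35,"dp":[-0.005,0,0],"twist":0},{"jaw":-0.35,"dp":[-0.005,0,0],"twist":0},{"jaw":-0.35,"dp":[-0.005,0,0],"twist":0},{"jaw":-0.35,"dp":[-0.004,0,0],"twist":0},{"jaw":-0.35,"dp":[-0.002,0,0],"twist":0},{"jaw":-0.35,"dp":[0,0,0],"twist":0}]'

```text
time_s: 6.75
ee_pos: [0.5022, -0.0913, 0.3131]
tool_rot: [-0.024, 1.0, -0.0, 0.001]
force: [0.2, 2.4, 6.6]
finger_gap: 0.0304
grip_force: 3.7
```

```bash
cat > look.py <<'E'
import sys
from go import *
f,K,T,c=cam('top'); g=cv2.resize(f[140:240,250:360],None,fx=6,fy=6,interpolation=cv2.INTER_CUBIC)
w=cam('wrist')[0]
w=cv2.resize(w[100:300,120:380],None,fx=1,fy=1)
o=np.zeros((600,660,3),np.uint8); o[:600,:660]=g
cv2.imwrite(f'pics/{sys.argv[1]}.png',o)
rep((.5,-.09))
E
python3 look.py s1
```

```text
t 6.85 pos [ 0.5022 -0.0913  0.3131] yaw 2.7 tilt [-0.001 -0.    -1.   ] F [0.45 1.51 7.46] gap 0.0304893793028034 d_tool [ 0.0021  0.0014 -0.    ]
```

View pics/s1.png

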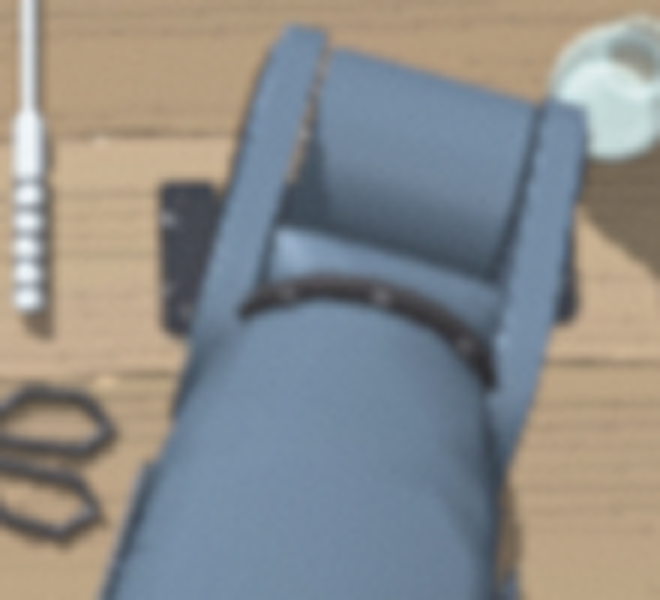

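The arm hides the spool from above (wrist housing at about (350,250) in this crop). I measure from the wrist camera numerically instead.

```bash
cat > ws.py <<'E'
from go import *
def wsp(verb=True):
    f,K,T,c=cam('wrist'); h=cv2.cvtColor(f,cv2.COLOR_BGR2HSV).astype(int)
    # wire near edge (towards image top) per column: bottom-up walk of saturated run
    P=[];ed=[]
    m=((h[...,1]>112)&(h[...,0]<20)).astype(np.uint8); m[:60]=0
    n,l,st,ce=cv2.connectedComponentsWithStats(m[:225]); 
    k=min((i for i in range(1,n) if st[i,4]>800),key=lambda i:abs(ce[i,0]-250))
    x0,w=st[k,0],st[k,2]
    for u in range(x0+8,x0+w-8,3):
        v=np.where(l[:,u]==k)[0].min()-.5
        o=T[:3,3]; d=ray(K,T,(u,v),0)-o; 
        # circle of radius .049 tangent to ray in x-z, axis at z=.078, centre on far side
        L=np.hypot(d[0],d[2]); x=o[0]+d[0]/d[2]*(.078-o[2])+.049*L/abs(d[2])
        P.append((x,ray(K,T,(u,v),.078)[1]))
    P=np.array(P); p=np.polyfit(P[:,1],P[:,0],1); r=P[:,0]-np.polyval(p,P[:,1]); q=abs(r)<.002; p=np.polyfit(P[q,1],P[q,0],1)
    v=int(np.median(np.where(l[:,x0+w//2]==k)[0][:12])); row=np.where(l[v]==k)[0]
    zt=.1 ; yc=np.mean([ray(K,T,(row.min()-.5,v),zt)[1],ray(K,T,(row.max()+.5,v),zt)[1]])
    print('bbox',st[k,:4],'row',v,row.min(),row.max(),'xc at yc',np.polyval(p,yc).round(4),'yaw',np.degrees(np.arctan(-p[0])).round(2),'yc~',yc.round(4),'wlen',(ray(K,T,(row.max(),v),zt)-ray(K,T,(row.min(),v),zt))[:2].round(4),q.sum(),len(q))
rep((.5,-.09)); wsp()
E
python3 ws.py
```

```text
t 6.85 pos [ 0.5022 -0.0913  0.3131] yaw 2.7 tilt [-0.001 -0.    -1.   ] F [0.45 1.51 7.46] gap 0.0304893793028034 d_tool [ 0.0021  0.0014 -0.    ]
bbox [175 142 150  83] row 150 185 314 xc at yc 0.5032 yaw 3.75 yc~ -0.0955 wlen [-0.0036  0.0752] 42 45
```

Rolled about 17 mm, matching no-slip. Completing the stroke, then lifting and returning.

>>> servo_tool --plan '[{"jaw":-0.35,"dp":[-0.002,0,0],"twist":0},{"jaw":-0.35,"dp":[-0.004,0,0],"twist":0},{"jaw":-0.35,"dp":[-0.005,0,0],"twist":0},{"jaw":-0.35,"dp":[-0.005,0,0],"twist":0},{"jaw":-0.35,"dp":[-0.005,0,0.0001],"twist":0},{"jaw":-0.35,"dp":[-0.005,0,0.0002],"twist":0},{"jaw":-0.35,"dp":[-0.004,0,0.0003],"twist":0},{"jaw":-0.35,"dp":[-0.002,0,0.0002],"twist":0},{"jaw":-0.35,"dp":[0,0,0],"twist":0}]'

```text
time_s: 8.02
ee_pos: [0.5342, -0.0897, 0.3124]
tool_rot: [-0.024, 1.0, 0.0, 0.001]
force: [0.0, 1.6, 7.0]
finger_gap: 0.0302
grip_force: 3.5
```

```bash
python3 ws.py
```

```text
t 8.025 pos [ 0.5342 -0.0897  0.3124] yaw 2.7 tilt [-0.002 -0.    -1.   ] F [0.02 1.58 7.01] gap 0.03022749382662447 d_tool [ 0.0342  0.0013 -0.0001]
bbox [172 118 155 107] row 126 181 318 xc at yc 0.5201 yaw 2.89 yc~ -0.0946 wlen [-0.0037  0.078 ] 45 47
```

>>> servo_tool --plan '[{"jaw":-0.35,"dp":[0,0,-0.001],"twist":0},{"jaw":-0.35,"dp":[0,0,-0.007],"twist":0},{"jaw":-0.35,"dp":[0.015,-0.001,0],"twist":0},{"jaw":-0.35,"dp":[0.015,-0.001,0],"twist":0},{"jaw":-0.35,"dp":[0,0,0],"twist":0},{"jaw":-0.35,"dp":[0,0,0.005],"twist":0},{"jaw":-0.35,"dp":[0,0,0.002],"twist":0},{"jaw":-0.35,"dp":[0,0,0.001],"twist":0},{"jaw":-0.35,"dp":[0,0,0],"twist":0}]'

```text
time_s: 9.2
ee_pos: [0.5046, -0.0932, 0.3125]
tool_rot: [-0.024, 1.0, -0.0, 0.001]
force: [-0.5, 0.5, 9.7]
finger_gap: 0.0304
grip_force: 4.8
```

```bash
python3 ws.py
```

```text
t 9.2 pos [ 0.5046 -0.0932  0.3125] yaw 2.71 tilt [-0.002 -0.    -1.   ] F [-0.55  0.53  9.66] gap 0.030411894982189637 d_tool [ 0.0045  0.0034 -0.    ]
bbox [181 163 146  62] row 171 190 317 xc at yc 0.5201 yaw 3.07 yc~ -0.0946 wlen [-0.0036  0.075 ] 42 44
```

The spool stayed at 0.520. Second stroke.

>>> servo_tool --plan '[{"jaw":-0.35,"dp":[-0.002,0,-0.0003],"twist":0},{"jaw":-0.35,"dp":[-0.004,0,-0.0003],"twist":0},{"jaw":-0.35,"dp":[-0.005,0,-0.0002],"twist":0},{"jaw":-0.35,"dp":[-0.005,0,0],"twist":0},{"jaw":-0.35,"dp":[-0.005,0,0],"twist":0},{"jaw":-0.35,"dp":[-0.005,0,0],"twist":0},{"jaw":-0.35,"dp":[-0.005,0,0],"twist":0},{"jaw":-0.35,"dp":[-0.005,0,0],"twist":0},{"jaw":-0.35,"dp":[-0.005,0,0],"twist":0},{"jaw":-0.35,"dp":[-0.005,0,0],"twist":0}]'

```text
time_s: 10.5
ee_pos: [0.5506, -0.0909, 0.3131]
tool_rot: [-0.024, 1.0, -0.0, 0.001]
force: [-0.9, 1.3, 7.1]
finger_gap: 0.0301
grip_force: 3.5
```

>>> servo_tool --plan '[{"jaw":-0.35,"dp":[-0.005,0,0.0001],"twist":0},{"jaw":-0.35,"dp":[-0.005,0,0.0002],"twist":0},{"jaw":-0.35,"dp":[-0.005,0,0.0003],"twist":0},{"jaw":-0.35,"dp":[-0.002,0,0.0002],"twist":0},{"jaw":-0.35,"dp":[0,0,0],"twist":0},{"jaw":-0.35,"dp":[0,0,0],"twist":0},{"jaw":-0.35,"dp":[0,0,-0.001],"twist":0},{"jaw":-0.35,"dp":[0,0,-0.01],"twist":0},{"jaw":-0.35,"dp":[0.015,0.0,-0.04],"twist":0},{"jaw":-0.35,"dp":[0.015,0,-0.04],"twist":0}]'

```text
time_s: 11.75
ee_pos: [0.5365, -0.0917, 0.4039]
tool_rot: [-0.024, 1.0, 0.0, -0.0]
force: [0.8, -0.2, 0.3]
finger_gap: 0.0303
grip_force: 0.0
```

>>> servo_tool --plan '[{"jaw":-0.35,"dp":[0.03,0.05,0],"twist":0},{"jaw":-0.35,"dp":[0.03,0.05,0],"twist":0},{"jaw":-0.35,"dp":[0.03,0.05,0],"twist":0},{"jaw":-0.35,"dp":[0.03,0.05,0],"twist":0},{"jaw":-0.35,"dp":[0.03,0.05,0],"twist":0},{"jaw":-0.35,"dp":[0,0,0],"twist":0}]'

```text
time_s: 12.5
ee_pos: [0.3735, 0.1531, 0.4032]
tool_rot: [-0.026, 1.0, 0.0, 0.0]
force: [0.1, 0.5, -0.4]
finger_gap: 0.0301
grip_force: 0.0
```

```bash
python3 - <<'E'
from go import *
rep((.5,-.09))
f,K,T,c=cam('top'); np.save('top2.npy',f)
u,v=proj(K,T,[.588,-.09,.078]); print(u,v)
g=cv2.resize(f[115:215,225:385],None,fx=5,fy=5,interpolation=cv2.INTER_CUBIC); cv2.imwrite('pics/s2.png',g)
E
```

```text
t 12.5 pos [0.3735 0.1531 0.4032] yaw 2.97 tilt [-0.  0. -1.] F [ 0.11  0.47 -0.4 ] gap 0.03012825270111623 d_tool [-1.137e-01 -2.493e-01 -1.000e-04]
305.96499660210884 164.43105711653484
```

View pics/s2.png

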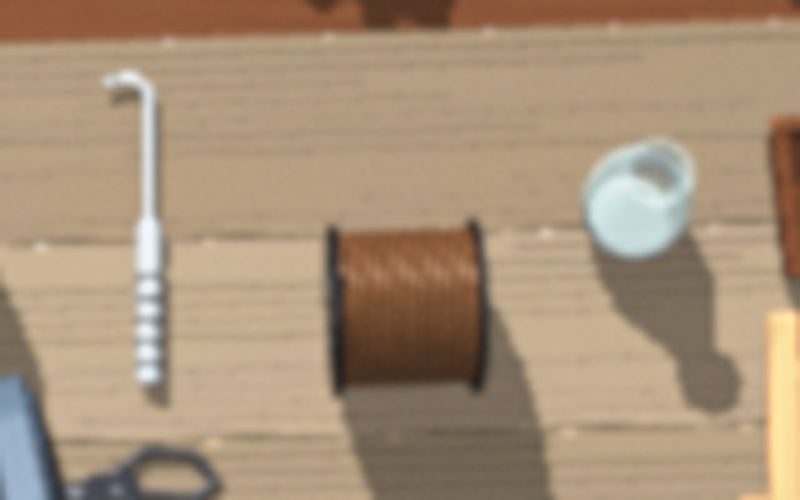

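```bash
python3 - <<'E'
from sp import *
f,K,T,c=cam('top')
P=lambda u,v:(225+(u+.5)/5-.5,115+(v+.5)/5-.5)
a=axle(K,T,[(P(332,226),P(339,391)),(P(475,219),P(480,390))]); print(a)
ex=np.array([np.cos(np.radians(2.62)),np.sin(np.radians(2.62))]); ey=np.array([-ex[1],ex[0]])
def rf(p): d=np.array(p)[:2]-[.620,-.084]; return (d@ex).round(4),(d@ey).round(4)
print('spool row frame',rf(a[0]))
print('hook shaft',[rf(ray(K,T,P(*p),z)) for p,z in(((148,95),.028),((149,200),.028),((149,225),.034),((149,380),.034))])
print('vase',[rf(ray(K,T,P(636,205),z)) for z in(.045,.055,.065)])
# mister foot, turntable, tray
print('tt',rf((.5993,.3775)),'tray',rf((.634,-.3915)))
hs=cv2.cvtColor(f,cv2.COLOR_BGR2HSV); m=((abs(hs[...,0].astype(int)-65)<20)&(hs[...,1]>120)).astype(np.uint8); m[:110]=0
n,l,st,ce=cv2.connectedComponentsWithStats(m); k=1+st[1:,4].argmax(); ys,xs=np.where(l==k); print(st[k])
E
```

```text
(array([ 0.55160205, -0.08997833]), np.float64(2.5333186100477665), np.float64(0.08784304927613475), array([0.05095394, 0.05275134]))
spool row frame (np.float64(-0.0686), np.float64(-0.0028))
hook shaft [(np.float64(0.0866), np.float64(0.1552)), (np.float64(0.0165), np.float64(0.1562)), (np.float64(-0.0015), np.float64(0.1565)), (np.float64(-0.1026), np.float64(0.1589))]
vase [(np.float64(-0.0006), np.float64(-0.1542)), (np.float64(-0.003), np.float64(-0.1523)), (np.float64(-0.0054), np.float64(-0.1503))]
tt (np.float64(0.0004), np.float64(0.462)) tray (np.float64(-0.0001), np.float64(-0.3078))
[192 143  26  28 444]
```

The spool is now 67–68 mm short of the line, yaw 2.5°, and within about 3 mm of the midway point. Hook shaft at (148,240) and vase at (636,205) are untouched. Returning for stroke 3.

>>> servo_tool --plan '[{"jaw":-0.35,"dp":[-0.03,-0.05,0],"twist":0.006},{"jaw":-0.35,"dp":[-0.03,-0.05,0],"twist":0},{"jaw":-0.35,"dp":[-0.03,-0.05,0],"twist":0},{"jaw":-0.35,"dp":[-0.03,-0.05,0],"twist":0},{"jaw":-0.35,"dp":[-0.03,-0.05,0],"twist":0},{"jaw":-0.35,"dp":[0,0,0.04],"twist":0},{"jaw":-0.35,"dp":[0,0,0.035],"twist":0},{"jaw":-0.35,"dp":[0,0,0],"twist":0},{"jaw":-0.35,"dp":[0,0,0],"twist":0}]'

```text
time_s: 13.72
ee_pos: [0.5361, -0.0933, 0.329]
tool_rot: [-0.02, 1.0, -0.0, 0.001]
force: [0.2, 0.5, 0.0]
finger_gap: 0.03
grip_force: 0.0
```

```bash
sed -i 's/^rep((.5,-.09)); wsp()/import sys\nif __name__=="__main__": rep(tuple(map(float,sys.argv[1:3])),.3117); wsp()/' ws.py; python3 ws.py .5364 -.0907
```

```text
t 13.725 pos [ 0.5361 -0.0933  0.329 ] yaw 2.31 tilt [-0.001 -0.001 -1.   ] F [0.17 0.51 0.04] gap 0.029984831814806198 d_tool [-0.0003  0.0026  0.0173]
bbox [189 161 135  64] row 168 198 313 xc at yc 0.5529 yaw 3.39 yc~ -0.0931 wlen [-0.003   0.0736] 37 40
```

>>> servo_tool --plan '[{"jaw":-0.35,"dp":[0,0.001,0.008],"twist":-0.006},{"jaw":-0.35,"dp":[0,0,0.006],"twist":0},{"jaw":-0.35,"dp":[0,0,0.002],"twist":0},{"jaw":-0.35,"dp":[0,0,0.001],"twist":0},{"jaw":-0.35,"dp":[0,0,0.0],"twist":0},{"jaw":-0.35,"dp":[0,0,0.0],"twist":0}]'

```text
time_s: 14.52
ee_pos: [0.5363, -0.0914, 0.3123]
tool_rot: [-0.024, 1.0, -0.0, 0.002]
force: [-0.7, 1.5, 12.4]
finger_gap: 0.0302
grip_force: 6.5
```

>>> servo_tool --plan '[{"jaw":-0.35,"dp":[-0.002,0,-0.0006],"twist":0},{"jaw":-0.35,"dp":[-0.004,0,-0.0004],"twist":0},{"jaw":-0.35,"dp":[-0.005,0,-0.0003],"twist":0},{"jaw":-0.35,"dp":[-0.005,0,0],"twist":0},{"jaw":-0.35,"dp":[-0.005,0,0],"twist":0},{"jaw":-0.35,"dp":[-0.005,0,0],"twist":0},{"jaw":-0.35,"dp":[-0.005,0,0],"twist":0},{"jaw":-0.35,"dp":[-0.005,0,0],"twist":0},{"jaw":-0.35,"dp":[-0.005,0,0],"twist":0},{"jaw":-0.35,"dp":[-0.005,0,0],"twist":0}]'

```text
time_s: 15.78
ee_pos: [0.5822, -0.0891, 0.3131]
tool_rot: [-0.024, 1.0, -0.0, 0.001]
force: [0.0, 2.5, 7.8]
finger_gap: 0.0301
grip_force: 4.3
```

>>> servo_tool --plan '[{"jaw":-0.35,"dp":[-0.005,0,0.0001],"twist":0},{"jaw":-0.35,"dp":[-0.005,0,0.0002],"twist":0},{"jaw":-0.35,"dp":[-0.005,0,0.0003],"twist":0},{"jaw":-0.35,"dp":[-0.003,0,0.0002],"twist":0},{"jaw":-0.35,"dp":[0,0,0],"twist":0},{"jaw":-0.35,"dp":[0,0,0],"twist":0}]'

```text
time_s: 16.52
ee_pos: [0.6002, -0.0882, 0.3125]
tool_rot: [-0.024, 1.0, -0.0, 0.001]
force: [0.1, 1.8, 8.8]
finger_gap: 0.0304
grip_force: 4.3
```

```bash
python3 ws.py .5364 -.0907
```

```text
t 16.525 pos [ 0.6002 -0.0882  0.3125] yaw 2.72 tilt [-0.003 -0.    -1.   ] F [0.15 1.76 8.76] gap 0.03039270801413788 d_tool [0.0638 0.0005 0.0006]
bbox [176 120 155 105] row 127 185 320 xc at yc 0.587 yaw 3.07 yc~ -0.0913 wlen [-0.0037  0.0769] 45 47
```

Lift, return, settle for stroke 4.

>>> servo_tool --plan '[{"jaw":-0.35,"dp":[0,0,-0.001],"twist":0},{"jaw":-0.35,"dp":[0,0,-0.007],"twist":0},{"jaw":-0.35,"dp":[0.015,0,0],"twist":0},{"jaw":-0.35,"dp":[0.015,0,0],"twist":0},{"jaw":-0.35,"dp":[0,0,0],"twist":0},{"jaw":-0.35,"dp":[0,0,0.005],"twist":0},{"jaw":-0.35,"dp":[0,0,0.002],"twist":0},{"jaw":-0.35,"dp":[0,0,0.001],"twist":0},{"jaw":-0.35,"dp":[0,0,0],"twist":0}]'

```text
time_s: 17.7
ee_pos: [0.5706, -0.0899, 0.3125]
tool_rot: [-0.024, 1.0, -0.0, 0.002]
force: [0.2, 1.6, 12.4]
finger_gap: 0.0304
grip_force: 5.8
```

```bash
python3 ws.py .570 -.09
```

```text
t 17.7 pos [ 0.5706 -0.0899  0.3125] yaw 2.71 tilt [-0.003 -0.001 -1.   ] F [ 0.22  1.56 12.39] gap 0.03044587207936411 d_tool [ 0.0006 -0.0001  0.0008]
bbox [180 164 147  61] row 172 193 317 xc at yc 0.5864 yaw 3.32 yc~ -0.0904 wlen [-0.0035  0.0733] 42 44
```

>>> servo_tool --plan '[{"jaw":-0.35,"dp":[-0.002,0,-0.0003],"twist":0},{"jaw":-0.35,"dp":[-0.004,0,-0.0003],"twist":0},{"jaw":-0.35,"dp":[-0.005,0,-0.0002],"twist":0},{"jaw":-0.35,"dp":[-0.005,0,0],"twist":0},{"jaw":-0.35,"dp":[-0.005,0,0],"twist":0},{"jaw":-0.35,"dp":[-0.005,0,0],"twist":0},{"jaw":-0.35,"dp":[-0.005,0,0],"twist":0},{"jaw":-0.35,"dp":[-0.005,0,0],"twist":0},{"jaw":-0.35,"dp":[-0.005,0,0],"twist":0},{"jaw":-0.35,"dp":[-0.005,0,0],"twist":0}]'

```text
time_s: 19.0
ee_pos: [0.6165, -0.0876, 0.3131]
tool_rot: [-0.024, 1.0, -0.0, 0.001]
force: [0.4, 1.6, 8.3]
finger_gap: 0.03
grip_force: 4.6
```

>>> servo_tool --plan '[{"jaw":-0.35,"dp":[-0.005,0,0.0001],"twist":0},{"jaw":-0.35,"dp":[-0.005,0,0.0002],"twist":0},{"jaw":-0.35,"dp":[-0.004,0,0.0003],"twist":0},{"jaw":-0.35,"dp":[-0.002,0,0.0002],"twist":0},{"jaw":-0.35,"dp":[0,0,0],"twist":0},{"jaw":-0.35,"dp":[0,0,0],"twist":0},{"jaw":-0.35,"dp":[0,0,0],"twist":0}]'

```text
time_s: 19.88
ee_pos: [0.6324, -0.0868, 0.3124]
tool_rot: [-0.024, 1.0, -0.0, 0.001]
force: [0.1, 1.0, 9.0]
finger_gap: 0.03
grip_force: 4.6
```

```bash
python3 ws.py .570 -.09
```

```text
t 19.875 pos [ 0.6324 -0.0868  0.3124] yaw 2.71 tilt [-0.003 -0.    -1.   ] F [0.1  0.95 8.97] gap 0.029978118005765858 d_tool [ 0.0625 -0.0003  0.0005]
bbox [176 119 155 106] row 128 185 321 xc at yc 0.6193 yaw 3.95 yc~ -0.0897 wlen [-0.0037  0.0775] 45 47
```

Lift straight up, retract, and check from above.

>>> servo_tool --plan '[{"jaw":-0.35,"dp":[0,0,-0.001],"twist":0},{"jaw":-0.35,"dp":[0,0,-0.01],"twist":0},{"jaw":-0.35,"dp":[0,0,-0.04],"twist":0},{"jaw":-0.35,"dp":[0.01,0,-0.04],"twist":0},{"jaw":-0.35,"dp":[0.04,0.04,0],"twist":0},{"jaw":-0.35,"dp":[0.04,0.04,0],"twist":0},{"jaw":-0.35,"dp":[0.04,0.04,0],"twist":0},{"jaw":-0.35,"dp":[0.04,0.04,0],"twist":0},{"jaw":-0.35,"dp":[0.04,0.04,0],"twist":0},{"jaw":-0.35,"dp":[0.0,0.04,0],"twist":0}]'

```text
time_s: 21.18
ee_pos: [0.4085, 0.1438, 0.4028]
tool_rot: [-0.024, 1.0, -0.0, -0.0]
force: [0.5, 0.9, -0.1]
finger_gap: 0.0305
grip_force: 0.0
```

>>> servo_tool --plan '[{"jaw":-0.35,"dp":[0.02,0.04,0],"twist":0},{"jaw":-0.35,"dp":[0,0,0],"twist":0}]'

```text
time_s: 21.42
ee_pos: [0.3877, 0.1835, 0.4025]
tool_rot: [-0.025, 1.0, 0.0, -0.0]
force: [0.2, -1.0, 0.8]
finger_gap: 0.0303
grip_force: 0.0
```

```bash
python3 - <<'E'
from go import *
rep((.5,-.09))
f,K,T,c=cam('top')
g=cv2.resize(f[115:215,225:385],None,fx=5,fy=5,interpolation=cv2.INTER_CUBIC); cv2.imwrite('pics/s4.png',g)
E
```

```text
t 21.425 pos [0.3877 0.1835 0.4025] yaw 2.9 tilt [ 0.  0. -1.] F [ 0.23 -1.05  0.8 ] gap 0.030307969278808813 d_tool [-0.0984 -0.2789 -0.    ]
```

View pics/s4.png

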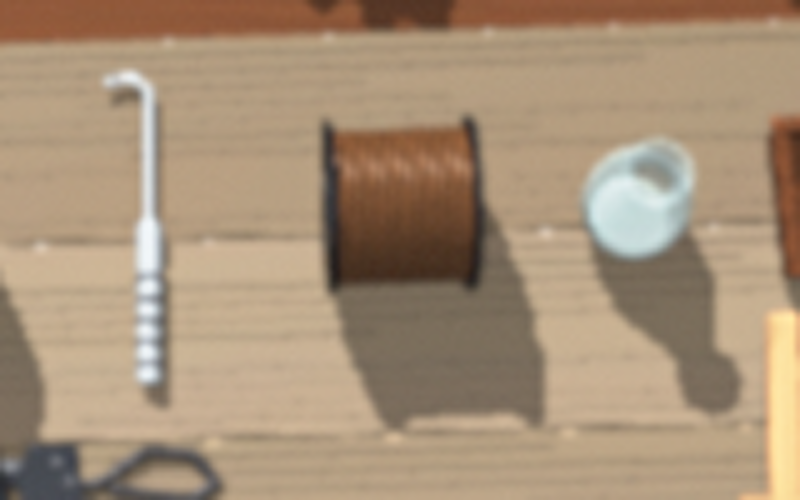

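```bash
python3 - <<'E'
from sp import *
f,K,T,c=cam('top')
P=lambda u,v:(225+(u+.5)/5-.5,115+(v+.5)/5-.5)
a=axle(K,T,[(P(327,120),P(333,291)),(P(469,116),P(474,288))]); print(a)
ex=np.array([np.cos(np.radians(2.62)),np.sin(np.radians(2.62))]); ey=np.array([-ex[1],ex[0]])
d=a[0]-[.620,-.084]; print((d@ex).round(4),(d@ey).round(4))
E
```

```text
(array([ 0.61663244, -0.08601705]), np.float64(2.2918000294781606), np.float64(0.08807868317818739), array([0.05295135, 0.05319454]))
-0.0035 -0.0019
```

It sits 2–3 mm short of the row line. That can be mended with one small roll of about 2.5 mm.

>>> servo_tool --plan '[{"jaw":-0.35,"dp":[-0.03,-0.04,0],"twist":0},{"jaw":-0.35,"dp":[-0.03,-0.04,0],"twist":0},{"jaw":-0.35,"dp":[-0.03,-0.04,0],"twist":0},{"jaw":-0.35,"dp":[-0.03,-0.04,0],"twist":0},{"jaw":-0.35,"dp":[-0.03,-0.04,0],"twist":0},{"jaw":-0.35,"dp":[-0.03,-0.04,0],"twist":0},{"jaw":-0.35,"dp":[-0.034,-0.04,0],"twist":0},{"jaw":-0.35,"dp":[0,0,0.04],"twist":0},{"jaw":-0.35,"dp":[0,0,0.035],"twist":0},{"jaw":-0.35,"dp":[0,0,0],"twist":0}]'

```text
time_s: 22.78
ee_pos: [0.615, -0.0891, 0.325]
tool_rot: [-0.023, 1.0, 0.001, -0.002]
force: [0.3, 0.4, 0.7]
finger_gap: 0.0304
grip_force: 0.0
```

```bash
python3 ws.py .615 -.088
```

```text
t 22.775 pos [ 0.615  -0.0891  0.325 ] yaw 2.61 tilt [ 0.005  0.001 -1.   ] F [0.3  0.42 0.72] gap 0.030394510663226536 d_tool [-0.0001  0.0011  0.0133]
bbox [185 144 142  81] row 152 201 317 xc at yc 0.6176 yaw 3.7 yc~ -0.0872 wlen [-0.0033  0.0719] 35 42
```

>>> servo_tool --plan '[{"jaw":-0.35,"dp":[0,0,0.006],"twist":0},{"jaw":-0.35,"dp":[0,0,0.003],"twist":0},{"jaw":-0.35,"dp":[0,0,0.001],"twist":0},{"jaw":-0.35,"dp":[0,0,0],"twist":0},{"jaw":-0.35,"dp":[0,0,0],"twist":0}]'

```text
time_s: 23.45
ee_pos: [0.6156, -0.0877, 0.3174]
tool_rot: [-0.024, 1.0, -0.0, 0.0]
force: [1.1, 0.2, -0.1]
finger_gap: 0.0303
grip_force: 0.0
```

>>> servo_tool --plan '[{"jaw":-0.35,"dp":[0,0,0.003],"twist":0},{"jaw":-0.35,"dp":[0,0,0.0015],"twist":0},{"jaw":-0.35,"dp":[0,0,0],"twist":0},{"jaw":-0.35,"dp":[0,0,0],"twist":0}]'

```text
time_s: 23.95
ee_pos: [0.6158, -0.0877, 0.3132]
tool_rot: [-0.024, 1.0, -0.0, 0.001]
force: [0.3, 0.2, 4.8]
finger_gap: 0.03
grip_force: 2.7
```

>>> servo_tool --plan '[{"jaw":-0.35,"dp":[-0.001,0,0],"twist":0},{"jaw":-0.35,"dp":[-0.0015,0,0],"twist":0},{"jaw":-0.35,"dp":[-0.0015,0,0],"twist":0},{"jaw":-0.35,"dp":[-0.001,0,0],"twist":0},{"jaw":-0.35,"dp":[0,0,0],"twist":0},{"jaw":-0.35,"dp":[0,0,0],"twist":0},{"jaw":-0.35,"dp":[0,0,-0.001],"twist":0},{"jaw":-0.35,"dp":[0,0,-0.01],"twist":0},{"jaw":-0.35,"dp":[0,0,-0.04],"twist":0},{"jaw":-0.35,"dp":[0.01,0,-0.04],"twist":0}]'

```text
time_s: 25.2
ee_pos: [0.6106, -0.0879, 0.405]
tool_rot: [-0.024, 1.0, 0.0, -0.0]
force: [0.7, 0.7, 0.6]
finger_gap: 0.0302
grip_force: 0.0
```

>>> servo_tool --plan '[{"jaw":-0.35,"dp":[0.04,0.04,0],"twist":0},{"jaw":-0.35,"dp":[0.04,0.04,0],"twist":0},{"jaw":-0.35,"dp":[0.04,0.04,0],"twist":0},{"jaw":-0.35,"dp":[0.04,0.04,0],"twist":0},{"jaw":-0.35,"dp":[0.04,0.04,0],"twist":0},{"jaw":-0.35,"dp":[0.02,0.04,0],"twist":0},{"jaw":-0.35,"dp":[0,0.04,0],"twist":0},{"jaw":-0.35,"dp":[0,0,0],"twist":0}]'

```text
time_s: 26.2
ee_pos: [0.3772, 0.183, 0.4042]
tool_rot: [-0.025, 1.0, 0.0, 0.0]
force: [0.1, -0.8, -0.2]
finger_gap: 0.0304
grip_force: 0.0
```

```bash
python3 - <<'E'
from sp import *
f,K,T,c=cam('top')
h=cv2.cvtColor(f,cv2.COLOR_BGR2HSV); g=cv2.imread('pics/s4.png')
# shift of spool since s4 picture by phase correlation on its patch
b=cv2.resize(f[115:215,225:385],None,fx=5,fy=5,interpolation=cv2.INTER_CUBIC)
A=g[95:310,300:500]
r=cv2.matchTemplate(b,A,cv2.TM_CCOEFF_NORMED);_,m,_,l=cv2.minMaxLoc(r);print(m,l)
for n,(x0,y0,w,hh) in dict(hook=(100,60,75,340),vase=(575,130,130,140)).items():
    r=cv2.matchTemplate(b,g[y0:y0+hh,x0:x0+w],cv2.TM_CCOEFF_NORMED);_,m,_,l2=cv2.minMaxLoc(r);print(n,m,l2,(x0,y0))
du,dv=l[0]-300,l[1]-95
P=lambda u,v:(225+(u+du+.5)/5-.5,115+(v+dv+.5)/5-.5)
a=axle(K,T,[(P(327,120),P(333,291)),(P(469,116),P(474,288))]); print(a)
ex=np.array([np.cos(np.radians(2.62)),np.sin(np.radians(2.62))]); ey=np.array([-ex[1],ex[0]])
d=a[0]-[.620,-.084]; print((d@ex).round(4),(d@ey).round(4))
s=get_state();print(s['time_s'],s['ee_pos'])
E
```

```text
0.9967186450958252 (300, 91)
hook 0.9994972348213196 (100, 60) (100, 60)
vase 0.9997071623802185 (575, 130) (575, 130)
(array([ 0.61918299, -0.0860011 ]), np.float64(2.289998478969164), np.float64(0.08810017866090813), array([0.05295465, 0.05319762]))
-0.0009 -0.002
26.25 [0.3773709  0.18194519 0.4040377 ]
```

The spool is within about 1–2 mm of the target and 0.3° in yaw. The hook and vase haven't moved, so I'm handing in.

```bash
python3 -c "
from workcell import *
print(sign_off())"
```

```text
the job is handed in; nothing more can be done
None
```

The spool was rolled into the empty place and handed in at about 26 s. By the top camera it is about 1 mm short of the row line and 2 mm off midway, its axle within about 0.3° of the row; the hook and vase beside it had not moved, and the other things were not re-checked.

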